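Ready the hair claws for a wash in the click-plug basin

TASK

Get the hair claws ready for a wash in the little white basin. First make sure its click plug is shut, so that nothing can go down the drain: the plug alternates, one slow full press locks it down and the next lets it up again, and you can hardly see which it is, so feel how high its cap stands, press it only if it is up, and feel again. Then bring every hair claw into the basin, both those lying on the tiled ledge and those on the round steel tray - carry the loaded tray over by its upright grip and tip it so that they slide off - and set the empty tray back down flat on the ledge, without shoving the flask, the ring dish, the soap block or the compact.

Things in the scene. Friction and masses are not known exactly. Their poses are not given: they have to be found in the camera images.
- basin: white ceramic vessel basin, fixed on the ledge, a rectangle 250 mm (its x) by 290 mm (y) outside, 85 mm high; walls 12 mm thick, so inside 226 x 266 mm; its floor lies 22 mm above the ledge. Origin at the centre of the underside, on the ledge
- plug_top (a point): top of the click plug's flat steel cap, 62 mm across, mid basin floor: 42 mm above the ledge when up (drain open), 34 mm shut, 26 mm fully down at its stop. Spring: 4 N to start moving (touches up to 3 N barely move it), 8 N fully down, brief peaks to 20 N. A slow full press (30 mm/s or less) to the stop, then release, switches up to shut or shut to up; stopping short changes nothing. Starts in either state
- tray: round steel tray, 182 mm across, 0.20 kg, slippery: flat floor 156 mm across and 3 mm thick, then a rim 15 mm wide that flares up at only 22 degrees to 8 mm high. Origin at the centre of its underside, z up; its +x points to the edge opposite the grip. Claws slide over the rim when it is tipped +x edge down by 40 degrees or more
- tray_grip (a point): middle of the top edge of the tray's only grip: an upright steel lug at the tray's -x edge, 10 mm thick (along the tray's x), 40 mm wide (along its y), reaching from the ledge to 50 mm above it; centred 94 mm from the tray's middle. No claw starts within 30 mm of it
- tray_lip (a point): top of the rim at the tray's +x edge, opposite the grip, 91 mm from the tray's middle and 8 mm up: the edge to pour over
- claw1: tortoiseshell hair claw, shut, a chunky block 46 mm long (its x) by 26 mm wide (y) by 26 mm high (z), 18 g; all claws are alike; origin at the centre of its underside as it stands at the start (13 mm below its middle); starts on the tray
- claw2: tortoiseshell hair claw, shut, a chunky block 46 mm long (its x) by 26 mm wide (y) by 26 mm high (z), 18 g; all claws are alike; origin at the centre of its underside as it stands at the start (13 mm below its middle); starts on the tray
- claw3: tortoiseshell hair claw, shut, a chunky block 46 mm long (its x) by 26 mm wide (y) by 26 mm high (z), 18 g; all claws are alike; origin at the centre of its underside as it stands at the start (13 mm below its middle); starts on the tray
- claw4: tortoiseshell hair claw, shut, a chunky block 46 mm long (its x) by 26 mm wide (y) by 26 mm high (z), 18 g; all claws are alike; origin at the centre of its underside as it stands at the start (13 mm below its middle); starts on the tray
- claw5: tortoiseshell hair claw, shut, a chunky block 46 mm long (its x) by 26 mm wide (y) by 26 mm high (z), 18 g; all claws are alike; origin at the centre of its underside as it stands at the start (13 mm below its middle); starts on the ledge
- claw6: tortoiseshell hair claw, shut, a chunky block 46 mm long (its x) by 26 mm wide (y) by 26 mm high (z), 18 g; all claws are alike; origin at the centre of its underside as it stands at the start (13 mm below its middle); starts on the ledge
- claw7: tortoiseshell hair claw, shut, a chunky block 46 mm long (its x) by 26 mm wide (y) by 26 mm high (z), 18 g; all claws are alike; origin at the centre of its underside as it stands at the start (13 mm below its middle); starts on the ledge
- claw8: tortoiseshell hair claw, shut, a chunky block 46 mm long (its x) by 26 mm wide (y) by 26 mm high (z), 18 g; all claws are alike; origin at the centre of its underside as it stands at the start (13 mm below its middle); starts on the ledge
- claw9: tortoiseshell hair claw, shut, a chunky block 46 mm long (its x) by 26 mm wide (y) by 26 mm high (z), 18 g; all claws are alike; origin at the centre of its underside as it stands at the start (13 mm below its middle); starts on the ledge
- flask: amber glass perfume flask, 34 x 46 mm, 92 mm tall, origin under its centre; leave it alone
- ring_dish: white ceramic ring dish, 84 mm across, 22 mm high, origin under its centre; leave it alone
- soap: bamboo soap block, 60 x 90 x 24 mm, origin under its centre; leave it alone
- compact: open brass mirror compact, base 72 mm across, lid standing up on its far side to 75 mm high, origin under the base's centre; leave it alone
There are look-alikes about, which are no part of the job. Leave any yellow look-alike of the claw8 alone.

How it is judged:
By the outcome, as a careful person would: the job done as asked, in the order asked, and still so for the second after the job is handed in, with the robot touching nothing.
Of claw1, claw2, claw3, claw4 only 2 to 4 are there at a start; the rules pass over those that are not, and their reading is None.
Of claw5, claw6, claw7, claw8, claw9 only 3 to 5 are there at a start; the rules pass over those that are not, and their reading is None.
At some moment in a run one of claw1, claw2, claw3, claw4, claw5, claw6, claw9 may be knocked a few centimetres aside while the robot is not near it.
It also fails if it takes over 210 s, if anything falls off the work surface, if the arm or the gripper's body presses on something with over 40 N, if the wrist force passes 120 N, or if a joint passes its speed limit or range.

ROBOT

A 6-joint arm with a two-finger parallel gripper is mounted at the origin on the work surface. World frame = base frame: x ahead of the robot, y to its left, z up, the work surface at z = 0. Lengths are in m, angles in rad, forces in N, time in s.
With the tool pointing down it reaches from about 0.375 to 0.9 m from the base axis. Payload 3.1 kg.
Tool frame: the origin (TCP) lies at the centre of the arm's flange, where the gripper is bolted on; the fingertips stand 182 mm ahead of it and the grasp point (between the pads) lies 164 mm ahead of it; z points along the fingers, y is the line along which they close (so a half turn about z gives the same grasp; the last joint's range is limited). The gripper opens to 87 mm and grips with 3 to 60 N. Pads are 19 mm wide; open, the fingers measure 117 mm over their backs; the gripper's body (75 mm by 190 mm) begins 51 mm behind the grasp point.
Start: joints at [-1.284, 0.527, 1.433, -0, 1.181, -0.178], TCP at [0.28, -0.559, 0.405] pointing down, gripper open.
Joint ranges: [-3.08, 3.08], [-0.75, 2.2], [0.22, 2.44], [-1.43, 4.57], [0, 2.65], [-2.85, 2.85]. Speed limits (rad/s): [2.79, 2.79, 3.14, 3.14, 3.14, 3.14].

INTERFACE

Orientations are given as a unit quaternion [x, y, z, w].
In Python, from rig import * gives the robot as it stands.
- The arm moves only by the tool move_arm, never from a script. Its argument "commands" is a list that holds one entry, the list of rows, each a list of 6 numbers: the shift along the tool's x, y, z in units of 40 mm (1.0 is 40 mm), then the turn, a rotation vector about the tool's x, y, z in rad. A call has 1 to 12 rows; each row is the pose to reach, as a shift and turn from the pose commanded when the call began, along the tool's axes at that moment; what a row does not reach only later rows make up. A row lasts 1/8 s, in which the tool goes at most 62.5 mm and 10.7 degrees, less where a joint would pass 70% of its speed; a pose out of reach is approached as far as the arm can. A call with a gripper value outside its range is refused whole. "claw" is the closure, from -1 (fully open) to 1 (shut), so that 0 is half open, set as the call begins (left out, the last holds). The fingers move at their own pace and stop on an object; "squeeze" is the grip in N (left out, the last holds). Time passes only in rows, so rows that repeat a pose let the fingers close. It gives the time, the measured TCP pose, the force, the opening and the grip force at its end, in the units of the state.
- get_obs(): the state, without advancing time (a new reading comes with each control period).
- camera(name): name is "scene" or "side" or "wrist"; returns a dict with "pixels" (420x560x3 uint8, blue, green, red), "range_z" (420x560 float32, m along the optical axis (not along the pixel's ray), 0 where there is no reading), "camera_matrix" (3x3 intrinsics, pixels), "extrinsics" (4x4, takes a point from world to camera coordinates). Camera axes: x right, y up, looking along -z (the intrinsics and any distortion apply to the point x, -y, -z); pixel columns grow to the right and rows downward; lengths in m; the calibration is good to about 2 mm. The wrist camera is an equidistant fisheye: a pixel r from the principal point sees the ray r / f radians off the axis. A picture is of the moment at which its call begins.
- hand_in(): hands the job in; it is judged then, once.
The state is a dict: "time": time; "q": joint angles; "joint_velocities": joint speeds; "joint_torque": joint torques, N m; "position": TCP position; "tool_rot": TCP orientation; "ft_force": force on the tool from outside, world axes, zero at the start; "moment": the same for the moment, N m; "grip_width": finger opening in m; "grip_force": force on a finger pad.
Only numpy, scipy, OpenCV 4.12 (cv2) and the standard library are available. Lean on these libraries where they do the work, as an engineer would, in place of code of your own. Each camera call takes 0.05 s, during which the arm holds its last target. There are 200 camera calls.

## Working session

There is one attempt and no reset: what is moved stays moved. The work goes in short steps, Python scripts to look and compute and a tool call to move; the robot and the scene stay as the last step left them, time stands still between calls to the robot, and variables do not carry over. Pictures are saved under pics/ and viewed, at most 14 in all, crops included, and the job is handed in when it is done.

Besides the shell and the picture viewer there is one more tool, called by a JSON object that holds its "op" and its "data", one argument or row to a line. move_arm: Moves the arm, as the interface text tells. Its arguments: {"type":"object","properties":{"commands":{"type":"array","items":{"type":"array","items":{"type":"array","items":{"type":"number"}}}},"claw":{"type":"number"},"squeeze":{"type":"number"}},"required":["commands"]}

```bash
ls; mkdir -p pics; cat > h.py <<'E'
from rig import *
import numpy as np, cv2
from scipy.spatial.transform import Rotation as R
def snap(n):
    return camera(n)
def world(c,u,v,z=None):
    """pixel -> world by range image (z None) or plane z (pinhole cams)"""
    K=np.array(c["camera_matrix"]);E=np.array(c["extrinsics"])
    u=np.atleast_1d(u).astype(float);v=np.atleast_1d(v).astype(float)
    d=np.stack([(u-K[0,2])/K[0,0],-(v-K[1,2])/K[1,1],-np.ones_like(u)],1)
    Rw=E[:3,:3].T;o=-Rw@E[:3,3];dw=d@Rw.T
    if z is None: s=c["range_z"][v.astype(int),u.astype(int)]
    else: s=(z-o[2])/dw[:,2]
    return o+dw*s[:,None]
E
python3 - <<'E'
from h import *
o=get_obs();print(o)
for n in("scene","side"):
    c=snap(n);np.savez(f"{n}.npz",**c);cv2.imwrite(f"pics/{n}0.png",c["pixels"])
    E=np.array(c["extrinsics"]);print(n,c["camera_matrix"],-E[:3,:3].T@E[:3,3],-E[2,:3])
E
```

```text
pics
{'time': 0.0, 'q': array([-1.28448299e+00,  5.28468601e-01,  1.43393423e+00, -3.35277779e-05,
        1.18137003e+00, -1.78472969e-01]), 'joint_velocities': array([-8.05118064e-04, -1.14998796e-03, -1.24568807e-03, -4.78970262e-05,
       -4.41486648e-04,  1.35014331e-03]), 'joint_torque': array([-3.85382819e-06, -4.40042210e+01, -1.76594746e+01,  6.32400624e-02,
        5.81498339e-02, -1.75157998e-04]), 'position': array([ 0.28008141, -0.55833481,  0.40375954]), 'tool_rot': array([ 9.73115975e-01,  2.30313073e-01, -7.42295723e-05, -1.08768783e-03]), 'ft_force': array([ 0.40724213,  0.18068562, -1.11551055]), 'moment': array([-0.00435959, -0.01230294, -0.06276749]), 'grip_force': 0.0, 'grip_width': 0.08696777977167013}
scene [[402.1410172    0.         278.48746439]
 [  0.         402.1410172  207.92536188]
 [  0.           0.           1.        ]] [ 1.33765655 -0.14167163  0.62413083] [-0.82175181  0.08100442 -0.56405872]
side [[514.52853938   0.         286.09457196]
 [  0.         514.52853938 211.1514102 ]
 [  0.           0.           1.        ]] [0.70988675 1.20670646 0.90100412] [-0.11793677 -0.83276192 -0.54092374]
```

View pics/scene0.png

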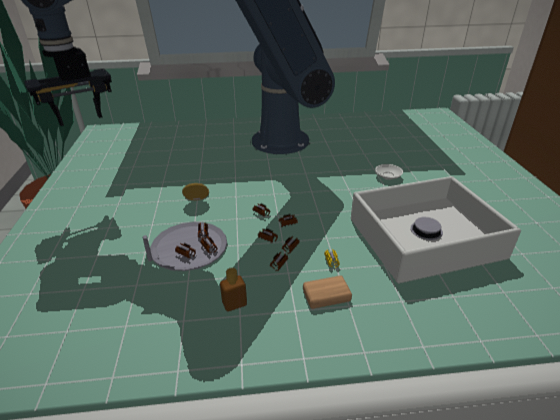

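View pics/side0.png

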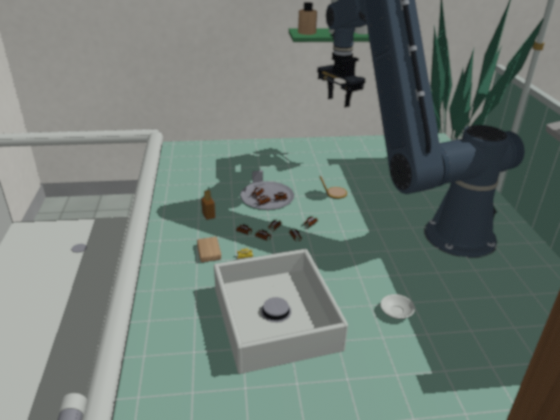

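Scene view: tray at (188,245) with about 3 claws, ledge claws at (261,210), (288,219), (268,236), (290,243), (280,260). Yellow look-alike at (332,259), basin at (435,228) with the plug at (427,228), flask (233,290), soap (327,291), compact (196,192), dish (389,173). Next I measure them.

```bash
cat >> h.py <<'E'
def cloud(c,cam_k=1):
    v,u=np.nonzero(c["range_z"]>0)
    return u,v,world(c,u,v)
def near(c,mask):
    n,l,s,_=cv2.connectedComponentsWithStats(mask.astype(np.uint8))
    return n,l,s
def claws(c,lo=0.010,hi=0.045,minpx=25):
    """brown claw blobs: list of (pixel, centre xy, zmax, rect size, angle of long axis deg)"""
    b,g,r=[c["pixels"][...,i].astype(int) for i in range(3)]
    u,v,p=cloud(c)
    ok=(p[:,2]>lo)&(p[:,2]<hi)&(p[:,0]>.3)&(p[:,0]<1)&(np.abs(p[:,1])<.7)
    P=np.full(b.shape+(3,),np.nan);P[v[ok],u[ok]]=p[ok]
    m=~np.isnan(P[...,0])&(g<r+12)&(b<95)
    m=m&~((r>120)&(g>90))
    n,l,s,_=cv2.connectedComponentsWithStats(m.astype(np.uint8))
    out=[]
    for i in range(1,n):
        if s[i,4]<minpx: continue
        q=P[l==i]
        (cx,cy),(w,h),a=cv2.minAreaRect((q[:,:2]*1000).astype(np.float32))
        if w<h: a+=90
        vv,uu=np.nonzero(l==i)
        out.append(((int(uu.mean()),int(vv.mean())),s[i,4],(round(cx),round(cy)),round(q[:,2].max()*1000),(round(max(w,h)),round(min(w,h))),round((a+90)%180-90)))
    return out
E
python3 - <<'E'
from h import *
for n in("scene","side"):
    c=dict(np.load(n+".npz"));print(n)
    for k in claws(c):print(k)
    u,v,p=cloud(c)
    # basin rim
    k=(p[:,2]>.078)&(p[:,2]<.090)&(p[:,1]>.0)&(p[:,0]>.35)&(p[:,0]<1)
    k&=(c["pixels"][v,u].min(1)>90)
    print("basin",k.sum(),cv2.minAreaRect((p[k][:,:2]*1000).astype(np.float32)))
    for nm,lo,hi,x in(("grip",.035,.06,0),("flat",.003,.016,0)):
        k=(p[:,2]>lo)&(p[:,2]<hi)&(p[:,1]<-.2)&(p[:,0]>.35)&(p[:,0]<.9)
        q=p[k]; print(nm,k.sum(),np.round(np.percentile(q,[2,50,98],axis=0),3).tolist() if k.sum() else '')
E
python3 - <<'E'
import cv2
a=cv2.imread('pics/scene0.png')[180:320,130:360];cv2.imwrite('pics/crop1.png',cv2.resize(a,None,fx=3.4,fy=3.4,interpolation=cv2.INTER_CUBIC))
E
```

```text
scene
((195, 193), np.int32(180), (372, -278), 45, (71, 20), -83)
((435, 210), np.int32(1134), (573, 313), 45, (222, 186), -81)
((260, 208), np.int32(107), (451, -102), 28, (42, 26), 44)
((375, 243), np.int32(673), (624, 149), 45, (243, 5), 10)
((288, 219), np.int32(143), (507, -36), 28, (44, 26), -77)
((199, 228), np.int32(37), (524, -258), 31, (49, 11), 2)
((207, 239), np.int32(166), (558, -243), 32, (100, 32), 16)
((426, 233), np.int32(259), (612, 285), 41, (69, 53), 54)
((267, 234), np.int32(152), (563, -94), 29, (44, 27), 53)
((290, 242), np.int32(134), (603, -42), 29, (43, 23), -39)
((184, 249), np.int32(158), (600, -290), 31, (44, 25), 52)
((148, 252), np.int32(58), (596, -373), 45, (35, 10), 14)
((279, 259), np.int32(153), (659, -76), 29, (43, 24), -36)
((327, 258), np.int32(29), (662, 35), 22, (44, 5), 2)
((326, 299), np.int32(266), (784, 4), 24, (100, 46), 68)
((234, 299), np.int32(308), (775, -180), 45, (52, 26), 80)
basin 1819 ((599.9136962890625, 292.1915283203125), (251.79310607910156, 292.206298828125), 9.501200675964355)
grip 237 [[0.373, -0.38, 0.036], [0.384, -0.292
[... 390 characters left out ...]
0), 45, (49, 27), -26)
((310, 220), np.int32(60), (451, -94), 24, (45, 25), 44)
((274, 224), np.int32(64), (561, -86), 25, (36, 27), 57)
((243, 228), np.int32(89), (656, -69), 27, (44, 28), -37)
((294, 233), np.int32(67), (507, -31), 27, (50, 23), -69)
((262, 233), np.int32(90), (602, -37), 25, (43, 27), -32)
((208, 257), np.int32(41), (758, 61), 20, (53, 14), -2)
((273, 315), np.int32(183), (606, 306), 41, (70, 42), -18)
basin 1675 ((747.8392333984375, 346.80010986328125), (605.44677734375, 328.8301086425781), 19.158763885498047)
grip 522 [[0.362, -1.652, 0.036], [0.601, -1.629, 0.047], [0.893, -0.246, 0.059]]
flat 750 [[0.359, -1.647, 0.003], [0.579, -0.346, 0.006], [0.875, -0.209, 0.016]]
```

View pics/crop1.png

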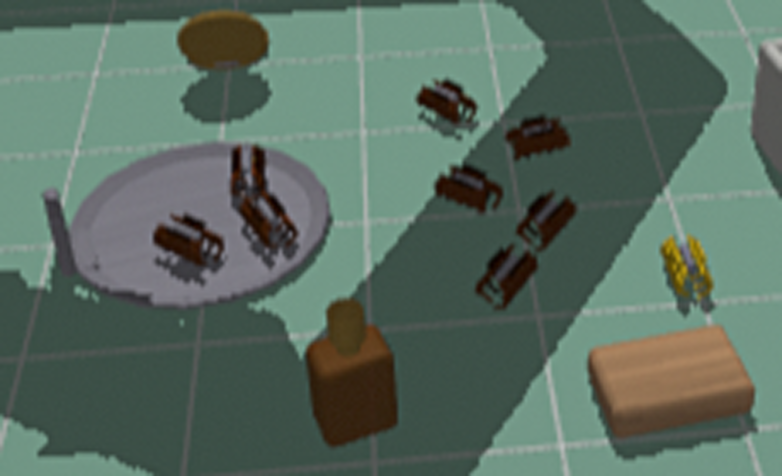

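```bash
cat >> h.py <<'E'
def Rdown(a,tilt=None):
    a=np.radians(a);return R.from_quat([np.cos(a/2),np.sin(a/2),0,0])
def rows(*wps,tip=True):
    """wps: (x,y,z of fingertip-axis point, 164mm grasp point) in mm, yaw deg or Rotation -> shift units & rotvec"""
    o=get_obs();p0=o["position"];R0=R.from_quat(o["tool_rot"]);prev=p0;pr=R0
    for x,y,z,a in wps:
        if isinstance(a,R): Rt=a
        else:
            c=[Rdown(a+k) for k in(-360,-180,0,180,360)];Rt=min(c,key=lambda q:(R0.inv()*q).magnitude())
        t=np.array([x,y,z])/1000-Rt.apply([0,0,.164])
        d=R0.inv().apply(t-p0)/.04; rv=(R0.inv()*Rt).as_rotvec()
        n=max(np.linalg.norm(t-prev)/.0625,np.degrees((pr.inv()*Rt).magnitude())/10.7)
        print(np.round(d,2).tolist()+np.round(rv,3).tolist(),"rows",round(n,1));prev=t;pr=Rt
E
python3 - <<'E'
from h import *
from scipy.optimize import least_squares
c=dict(np.load("scene.npz"));u,v,p=cloud(c);px=c["pixels"][v,u].astype(int)
gray=(np.ptp(px,axis=1)<25)&(px.min(1)>60)
k=gray&(p[:,2]<.015)&(p[:,2]>-.005)&(p[:,1]<-.15)&(p[:,1]>-.42)&(p[:,0]>.42)&(p[:,0]<.75)
m=np.zeros(c["range_z"].shape,np.uint8);m[v[k],u[k]]=1
n,l,s,_=cv2.connectedComponentsWithStats(m);i=1+s[1:,4].argmax()
kk=l[v,u]==i;print(kk.sum(),cv2.minEnclosingCircle((p[kk][:,:2]*1000).astype(np.float32)))
k=(p[:,2]>.02)&(p[:,2]<.055)&(np.hypot(p[:,0]-.595,p[:,1]+.37)<.04);q=p[k]
print("lug",k.sum(),cv2.minAreaRect((q[:,:2]*1000).astype(np.float32)),q[:,2].max())
rows((600,292,180,9.5),(600,292,100,9.5))
E
```

```text
3033 ((585.17041015625, -331.6866455078125), 173.53294372558594)
lug 95 ((594.7771606445312, -373.93072509765625), (39.703243255615234, 9.821791648864746), 15.63664436340332) 0.05312446957493877
[16.68, -15.42, 1.53, -0.002, -0.0, 0.299] rows 14.6
[16.68, -15.41, 3.53, -0.002, -0.0, 0.299] rows 1.3
```

{"op": "move_arm", "data": {
  "commands": [
    [[16.68,-15.42,1.5,0,0,0.3],[16.68,-15.42,1.5,0,0,0.3],[16.68,-15.42,1.5,0,0,0.3],[16.68,-15.42,1.5,0,0,0.3],[16.68,-15.42,1.5,0,0,0.3],[16.68,-15.42,1.5,0,0,0.3],[16.68,-15.42,1.5,0,0,0.3],[16.68,-15.42,1.5,0,0,0.3],[16.68,-15.42,1.5,0,0,0.3],[16.68,-15.42,1.5,0,0,0.3],[16.68,-15.42,1.5,0,0,0.3],[16.68,-15.42,1.5,0,0,0.3]]
  ],
  "claw": 1,
  "squeeze": 20
}}

```text
time: 1.6
position: [0.5441, 0.1439, 0.3549]
tool_rot: [0.997, 0.082, -0.0, 0.0]
ft_force: [1.1, -0.9, -0.1]
grip_width: 0.0007
grip_force: 0.0
```

```bash
python3 - <<'E'
from h import *
print(get_obs()["position"],get_obs()["ft_force"],get_obs()["grip_width"])
rows((600,292,100,9.5),(600,292,68,9.5))
E
```

```text
[0.54405605 0.14388912 0.35492231] [ 1.11593191 -0.85854282 -0.10199541] 0.0007000033483860987
[1.99, -3.42, 2.27, 0.0, 0.0, -0.001] rows 2.9
[1.99, -3.42, 3.07, 0.0, 0.0, -0.001] rows 0.5
```

{"op": "move_arm", "data": {
  "commands": [
    [[1.99,-3.42,1.0,0,0,0],[1.99,-3.42,2.27,0,0,0],[1.99,-3.42,2.27,0,0,0],[1.99,-3.42,2.27,0,0,0],[1.99,-3.42,2.8,0,0,0],[1.99,-3.42,3.0,0,0,0],[1.99,-3.42,3.0,0,0,0],[1.99,-3.42,3.0,0,0,0]]
  ]
}}

```text
time: 2.6
position: [0.6002, 0.2893, 0.2366]
tool_rot: [0.997, 0.082, 0.001, -0.0]
ft_force: [-0.6, 0.4, 0.5]
grip_width: 0.0002
grip_force: 0.0
```

```bash
python3 - <<'E'
from h import *
o=get_obs();print(o["position"],o["ft_force"],(o["position"][2]-.182)*1000)
c=snap("side");cv2.imwrite("pics/s1.png",cv2.resize(c["pixels"][230:380,190:380],None,fx=3,fy=3))
E
```

```text
[0.60015159 0.28932345 0.23658932] [-0.61560235  0.44355067  0.45803662] 54.58932389418072
```

View pics/s1.png

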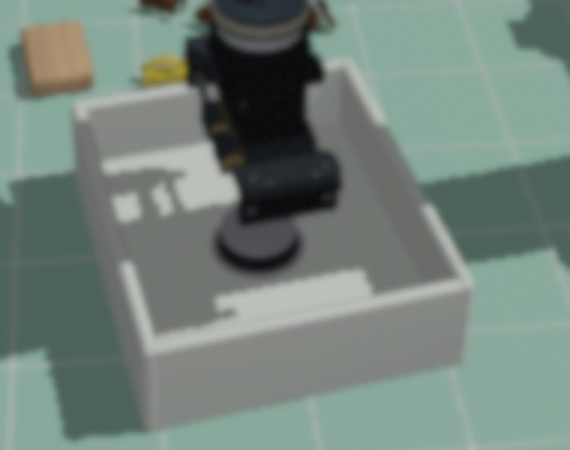

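Fingertips are over the cap (crop about (260,240)). I'll probe down to about 40 mm: pressure there means the plug is up.

{"op": "move_arm", "data": {
  "commands": [
    [[0,0,0.08,0,0,0],[0,0,0.16,0,0,0],[0,0,0.23,0,0,0],[0,0,0.26,0,0,0],[0,0,0.29,0,0,0],[0,0,0.32,0,0,0],[0,0,0.35,0,0,0],[0,0,0.37,0,0,0],[0,0,0.37,0,0,0],[0,0,0.37,0,0,0]]
  ]
}}

```text
time: 3.9
position: [0.5996, 0.2898, 0.2205]
tool_rot: [0.997, 0.082, -0.0, 0.0]
ft_force: [-1.9, -0.4, 4.1]
grip_width: 0.0008
grip_force: 2.1
```

{"op": "move_arm", "data": {
  "commands": [
    [[0,0,0.03,0,0,0],[0,0,0.05,0,0,0],[0,0,0.05,0,0,0],[0,0,0.05,0,0,0]]
  ]
}}

```text
time: 4.4
position: [0.5996, 0.2898, 0.2185]
tool_rot: [0.997, 0.082, -0.0, 0.0]
ft_force: [-2.9, -0.9, 5.0]
grip_width: 0.0
grip_force: 2.3
```

It is up (5 N at 36.5 mm). Full slow press now, checking near the stop.

{"op": "move_arm", "data": {
  "commands": [
    [[0,0,0.04,0,0,0],[0,0,0.08,0,0,0],[0,0,0.12,0,0,0],[0,0,0.16,0,0,0],[0,0,0.2,0,0,0],[0,0,0.23,0,0,0],[0,0,0.25,0,0,0],[0,0,0.25,0,0,0],[0,0,0.25,0,0,0]]
  ]
}}

```text
time: 5.52
position: [0.5996, 0.2898, 0.2089]
tool_rot: [0.997, 0.082, -0.0, 0.0]
ft_force: [-4.0, -1.0, 6.8]
grip_width: 0.0002
grip_force: 3.3
```

{"op": "move_arm", "data": {
  "commands": [
    [[0,0,0.015,0,0,0],[0,0,0.03,0,0,0],[0,0,0.03,0,0,0],[0,0,0.03,0,0,0]]
  ]
}}

```text
time: 6.02
position: [0.5996, 0.2898, 0.2086]
tool_rot: [0.997, 0.082, -0.0, 0.0]
ft_force: [-4.7, -1.3, 10.8]
grip_width: 0.0007
grip_force: 5.6
```

At the stop. Release and feel again: first up to about 50 mm, then probe to 37 mm.

{"op": "move_arm", "data": {
  "commands": [
    [[0,0,-0.06,0,0,0],[0,0,-0.14,0,0,0],[0,0,-0.24,0,0,0],[0,0,-0.4,0,0,0],[0,0,-0.5,0,0,0],[0,0,-0.5,0,0,0],[0,0,-0.4,0,0,0],[0,0,-0.33,0,0,0],[0,0,-0.29,0,0,0],[0,0,-0.26,0,0,0],[0,0,-0.26,0,0,0],[0,0,-0.26,0,0,0]]
  ]
}}

```text
time: 7.52
position: [0.5998, 0.2898, 0.2178]
tool_rot: [0.997, 0.082, 0.0, -0.0]
ft_force: [-0.3, 0.3, -0.3]
grip_width: 0.0005
grip_force: 0.0
```

{"op": "move_arm", "data": {
  "commands": [
    [[0,0,0.03,0,0,0],[0,0,0.06,0,0,0],[0,0,0.09,0,0,0],[0,0,0.1,0,0,0],[0,0,0.1,0,0,0],[0,0,0.1,0,0,0]]
  ]
}}

```text
time: 8.28
position: [0.5999, 0.2898, 0.2146]
tool_rot: [0.997, 0.082, 0.0, -0.0]
ft_force: [-1.2, -0.7, 5.6]
grip_width: 0.0001
grip_force: 2.7
```

Free at 35.8 mm and 5.6 N at 32.6 mm, so the plug is now shut. Next I rehearse the pour tilt empty-handed.

```bash
cat >> h.py <<'E'
def Rpour(deg,a=9.5):
    th=np.radians(a+90);y=np.array([-np.sin(th),np.cos(th),0])
    return R.from_rotvec(y*np.radians(deg))*Rdown(a)
E
python3 - <<'E'
from h import *
f=np.array([-.165,.986]);g=np.array([600,292])-177*f;print(g)
rows((600,292,150,9.5),(g[0],g[1],232,Rpour(48)))
E
```

```text
[629.205 117.478]
[0.01, -0.05, -2.48, -0.0, -0.001, -0.001] rows 1.6
[0.02, 1.32, -3.18, -0.838, -0.0, -0.001] rows 4.5
```

{"op": "move_arm", "data": {
  "commands": [
    [[0,0,-1.5,0,0,0],[0,0,-2.9,0,0,0],[0,0.4,-3.2,-0.18,0,0],[0,0.8,-3.2,-0.36,0,0],[0,1.3,-3.2,-0.54,0,0],[0,1.3,-3.2,-0.72,0,0],[0,1.3,-3.2,-0.84,0,0],[0,1.3,-3.2,-0.84,0,0],[0,1.3,-3.2,-0.84,0,0]]
  ],
  "claw": 0.2
}}

```text
time: 9.4
position: [0.6083, 0.2385, 0.3415]
tool_rot: [0.91, 0.075, 0.033, 0.405]
ft_force: [-0.1, 0.3, 0.5]
grip_width: 0.0346
grip_force: 0.0
```

```bash
python3 - <<'E'
from h import *
o=get_obs();Rt=R.from_quat(o["tool_rot"]);print(o["position"],Rt.apply([0,0,1]),np.round(o["q"],2),o["grip_width"])
print(np.degrees((Rt.inv()*Rpour(48)).magnitude()))
rows((562,-90,120,55),(562,-90,80,55))
for n in("scene","side"):
    c=snap(n);print(n)
    for k in claws(c):
        if k[2][1]<100 and k[4][0]<60:print(k)
E
```

```text
[0.60831272 0.23851431 0.34154709] [ 0.12183945 -0.73314319 -0.66907116] [ 0.34  0.72  1.37 -0.85  1.35  2.08] 0.03458331080468257
0.056650592261245206
[-2.49, 4.22, 6.84, 0.792, 0.333, -0.747] rows 6.1
[-2.49, 3.48, 7.51, 0.792, 0.333, -0.747] rows 0.6
scene
((260, 208), np.int32(106), (450, -102), 28, (43, 24), 43)
((287, 219), np.int32(131), (507, -36), 28, (43, 25), -77)
((199, 228), np.int32(38), (524, -258), 32, (46, 10), 2)
((266, 234), np.int32(135), (562, -95), 28, (44, 27), 49)
((290, 243), np.int32(117), (604, -42), 28, (43, 23), -39)
((184, 249), np.int32(161), (600, -290), 31, (43, 25), 53)
((148, 252), np.int32(59), (608, -369), 44, (14, 9), -41)
((279, 259), np.int32(135), (658, -74), 28, (45, 23), -40)
((327, 258), np.int32(29), (662, 35), 21, (44, 5), 3)
((234, 299), np.int32(307), (776, -180), 45, (51, 22), 81)
side
((208, 211), np.int32(117), (767, -160), 45, (48, 26), -30)
((310, 220), np.int32(58), (448, -95), 27, (41, 23), 38)
((243, 228), np.int32(86), (658, -69), 27, (45, 29), -26)
((294, 233), np.int32(55), (507, -32), 25, (44, 23), -73)
((264, 236), np.int32(32), (598, -32), 23, (29, 23), -33)
((205, 258), np.int32(30), (767, 62), 17, (39, 15), -12)
```

Pour pose is reachable. Go for claw C at (562,-90): no neighbour conflicts.

{"op": "move_arm", "data": {
  "commands": [
    [[-2.49,3.8,7.2,0.792,0.333,-0.747],[-2.49,3.8,7.2,0.792,0.333,-0.747],[-2.49,3.8,7.2,0.792,0.333,-0.747],[-2.49,3.8,7.2,0.792,0.333,-0.747],[-2.49,3.8,7.2,0.792,0.333,-0.747],[-2.49,3.8,7.2,0.792,0.333,-0.747],[-2.49,3.8,7.2,0.792,0.333,-0.747],[-2.49,3.8,7.2,0.792,0.333,-0.747],[-2.49,2.7,8.2,0.792,0.333,-0.747],[-2.49,2.4,8.5,0.792,0.333,-0.747],[-2.49,2.4,8.5,0.792,0.333,-0.747]]
  ],
  "claw": -0.5
}}

```text
time: 10.88
position: [0.5619, -0.0908, 0.1857]
tool_rot: [0.887, 0.462, -0.001, 0.0]
ft_force: [0.2, 0.6, -0.4]
grip_width: 0.065
grip_force: 0.0
```

```bash
cat >> h.py <<'E'
def gp():
    o=get_obs();Rt=R.from_quat(o["tool_rot"]);x=Rt.apply([1,0,0])
    print("t",round(o["time"],1),"grasp",np.round((o["position"]+Rt.apply([0,0,.164]))*1000,1),"yaw",round(np.degrees(np.arctan2(x[1],x[0])),1),"w",round(o["grip_width"]*1000,1),"gf",round(o["grip_force"],1),"F",np.round(o["ft_force"],1))
E
python3 - <<'E'
from h import *
gp();rows((562,-90,21,55),(562,-90,120,55),(660,210,130,55),(660,210,50,55))
E
```

```text
t 10.9 grasp [561.7 -91.1  21.7] yaw 55.0 w 65.0 gf 0.0 F [ 0.2  0.6 -0.4]
[0.02, -0.01, 0.02, -0.0, 0.002, -0.0] rows 0.0
[0.01, -0.01, -2.46, -0.0, 0.002, -0.0] rows 1.6
[7.56, -2.31, -2.72, -0.0, 0.002, -0.0] rows 5.1
[7.57, -2.31, -0.72, -0.0, 0.002, -0.0] rows 1.3
```

{"op": "move_arm", "data": {
  "commands": [
    [[0,0,0,0,0,0],[0,0,0,0,0,0],[0,0,0,0,0,0],[0,0,0,0,0,0],[0,0,-1.4,0,0,0],[0.8,-0.2,-2.7,0,0,0],[7.56,-2.31,-2.8,0,0,0],[7.56,-2.31,-2.8,0,0,0],[7.56,-2.31,-2.8,0,0,0],[7.56,-2.31,-2.8,0,0,0],[7.56,-2.31,-2.8,0,0,0],[7.56,-2.31,-1.6,0,0,0]]
  ],
  "claw": 1,
  "squeeze": 12
}}

```text
time: 12.38
position: [0.6622, 0.2139, 0.2538]
tool_rot: [0.886, 0.464, 0.006, 0.003]
ft_force: [-0.2, -1.0, -0.1]
grip_width: 0.0005
grip_force: 0.0
```

```bash
python3 - <<'E'
from h import *
gp();rows((660,210,50,55),(660,210,130,55),(602,-40,110,-36),(602,-40,21,-36))
E
```

```text
t 12.4 grasp [664.4 214.   89.8] yaw 55.2 w 0.5 gf 0.0 F [-0.2 -1.  -0.1]
[-0.12, 0.0, 0.99, 0.011, -0.008, 0.004] rows 0.6
[-0.1, 0.02, -1.01, 0.011, -0.008, 0.004] rows 1.3
[-6.07, 2.39, -0.53, 0.015, 0.002, -1.549] rows 8.3
[-6.09, 2.36, 1.7, 0.015, 0.002, -1.549] rows 1.4
```

The grasp came up empty; look.

```bash
python3 - <<'E'
from h import *
for n in("scene","side"):
    c=snap(n);print(n)
    for k in claws(c):
        if k[2][1]<100 and k[4][0]<60:print(k)
    if n=="scene":cv2.imwrite("pics/sc2.png",cv2.resize(c["pixels"][170:320,130:560],None,fx=1.8,fy=1.8,interpolation=cv2.INTER_CUBIC))
E
```

```text
scene
((260, 208), np.int32(107), (451, -102), 29, (42, 24), 46)
((287, 219), np.int32(133), (506, -36), 28, (43, 27), -75)
((199, 228), np.int32(37), (527, -258), 32, (43, 10), 2)
((268, 233), np.int32(142), (558, -91), 28, (45, 26), 61)
((290, 243), np.int32(121), (604, -42), 28, (41, 24), -40)
((184, 249), np.int32(159), (600, -290), 32, (44, 24), 52)
((148, 252), np.int32(56), (608, -369), 45, (14, 8), -40)
((279, 259), np.int32(132), (658, -75), 28, (44, 23), -38)
((327, 258), np.int32(25), (666, 34), 23, (37, 4), 3)
((233, 300), np.int32(303), (776, -180), 45, (51, 23), 80)
side
((280, 195), np.int32(83), (524, -247), 30, (44, 29), 7)
((265, 199), np.int32(46), (573, -228), 29, (32, 23), 85)
((208, 211), np.int32(119), (768, -161), 44, (52, 28), -33)
((310, 220), np.int32(52), (450, -93), 26, (42, 25), 43)
((277, 224), np.int32(38), (556, -83), 26, (37, 22), 66)
((294, 233), np.int32(51), (506, -31), 26, (40, 20), -80)
```

View pics/sc2.png

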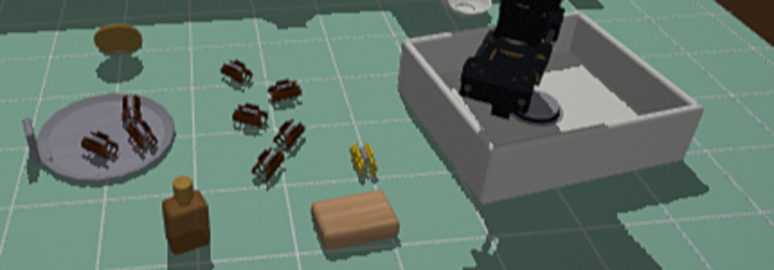

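The claws all still lie there (C at crop (250,116) only nudged), so I lifted before the fingers had closed. Retry with more closing time.

```bash
python3 - <<'E'
from h import *
rows((660,210,130,61),(557,-87,120,61),(557,-87,21,61))
E
```

```text
[0.02, 0.06, -1.24, -0.007, 0.009, -0.103] rows 0.8
[-7.54, 2.2, -0.93, -0.007, 0.009, -0.103] rows 5.0
[-7.52, 2.22, 1.55, -0.007, 0.009, -0.103] rows 1.6
```

{"op": "move_arm", "data": {
  "commands": [
    [[0,0,-1.2,0,0,-0.1],[-7.54,2.2,-1.0,-0.007,0.009,-0.1],[-7.54,2.2,-1.0,-0.007,0.009,-0.1],[-7.54,2.2,-1.0,-0.007,0.009,-0.1],[-7.54,2.2,-1.0,-0.007,0.009,-0.1],[-7.54,2.2,-1.0,-0.007,0.009,-0.1],[-7.54,2.2,-0.5,-0.007,0.009,-0.1],[-7.52,2.2,0.8,-0.007,0.009,-0.1],[-7.52,2.2,1.55,-0.007,0.009,-0.1],[-7.52,2.2,1.55,-0.007,0.009,-0.1]]
  ],
  "claw": -0.4
}}

```text
time: 13.72
position: [0.5585, -0.0874, 0.1873]
tool_rot: [0.863, 0.505, 0.004, 0.0]
ft_force: [0.1, 0.6, 0.3]
grip_width: 0.0611
grip_force: 0.0
```

{"op": "move_arm", "data": {
  "commands": [
    [[0,0,0,0,0,0],[0,0,0,0,0,0],[0,0,0,0,0,0],[0,0,0,0,0,0],[0,0,0,0,0,0],[0,0,0,0,0,0]]
  ],
  "claw": 1
}}

```text
time: 14.48
position: [0.5596, -0.087, 0.1888]
tool_rot: [0.863, 0.506, 0.006, 0.002]
ft_force: [-1.5, 2.1, 5.2]
grip_width: 0.0257
grip_force: 12.0
```

```bash
python3 - <<'E'
from h import *
gp();rows((557,-87,120,61),(660,210,130,61),(660,210,50,61))
E
```

```text
t 14.5 grasp [561.5 -86.7  24.8] yaw 60.7 w 25.7 gf 12.0 F [-1.5  2.1  5.2]
[-0.01, -0.03, -2.38, 0.01, -0.007, -0.005] rows 1.5
[7.72, -1.41, -2.59, 0.01, -0.007, -0.005] rows 5.0
[7.71, -1.43, -0.59, 0.01, -0.007, -0.005] rows 1.3
```

{"op": "move_arm", "data": {
  "commands": [
    [[0,0,-1.2,0,0,0],[0.4,0,-2.6,0,0,0],[7.7,-1.4,-2.7,0,0,0],[7.7,-1.4,-2.7,0,0,0],[7.7,-1.4,-2.7,0,0,0],[7.7,-1.4,-2.7,0,0,0],[7.7,-1.4,-2.7,0,0,0],[7.7,-1.4,-1.8,0,0,0],[7.7,-1.4,-0.7,0,0,0],[7.7,-1.4,-0.6,0,0,0]]
  ]
}}

```text
time: 15.72
position: [0.6593, 0.209, 0.2103]
tool_rot: [0.863, 0.506, 0.002, 0.001]
ft_force: [-0.7, -0.1, 0.6]
grip_width: 0.0262
grip_force: 12.0
```

{"op": "move_arm", "data": {
  "commands": [
    [[0,0,0,0,0,0],[0,0,0,0,0,0],[0,0,0,0,0,0]]
  ],
  "claw": -0.2
}}

```text
time: 16.1
position: [0.6614, 0.2089, 0.2157]
tool_rot: [0.863, 0.505, 0.007, 0.003]
ft_force: [0.2, -0.5, 0.2]
grip_width: 0.0472
grip_force: 0.0
```

```bash
python3 - <<'E'
from h import *
gp();rows((660,210,130,55),(603,-38,110,-38),(603,-38,23,-38))
E
```

```text
t 16.1 grasp [663.7 209.3  51.7] yaw 60.7 w 47.2 gf 0.0 F [ 0.2 -0.5  0.2]
[0.02, -0.02, -1.96, 0.011, -0.009, 0.1] rows 1.3
[-6.09, 1.76, -1.49, 0.016, 0.001, -1.419] rows 8.1
[-6.1, 1.74, 0.68, 0.016, 0.001, -1.419] rows 1.4
```

{"op": "move_arm", "data": {
  "commands": [
    [[0,0,-1.4,0,0,0],[-0.1,0,-2.2,0.016,0,-0.1],[-6.1,1.75,-1.5,0.016,0,-1.42],[-6.1,1.75,-1.5,0.016,0,-1.42],[-6.1,1.75,-1.5,0.016,0,-1.42],[-6.1,1.75,-1.5,0.016,0,-1.42],[-6.1,1.75,-1.5,0.016,0,-1.42],[-6.1,1.75,-1.5,0.016,0,-1.42],[-6.1,1.75,-1.5,0.016,0,-1.42],[-6.1,1.75,-1.0,0.016,0,-1.42],[-6.1,1.75,0.2,0.016,0,-1.42],[-6.1,1.75,0.68,0.016,0,-1.42]]
  ],
  "claw": -0.4
}}

```text
time: 17.6
position: [0.6023, -0.0379, 0.1844]
tool_rot: [0.325, 0.946, -0.001, -0.003]
ft_force: [-0.6, 0.1, 0.6]
grip_width: 0.0611
grip_force: 0.0
```

```bash
python3 - <<'E'
from h import *
gp();rows((603,-38,22,-38),(603,-38,120,-38),(661,353,130,-38),(661,353,50,-38))
E
```

```text
t 17.6 grasp [601.4 -38.   20.4] yaw 142.1 w 61.1 gf 0.0 F [-0.6  0.1  0.6]
[-0.02, 0.01, -0.04, -0.004, -0.004, 0.001] rows 0.0
[-0.01, 0.0, -2.49, -0.004, -0.004, 0.001] rows 1.6
[4.86, 8.6, -2.75, -0.004, -0.004, 0.001] rows 6.3
[4.85, 8.61, -0.75, -0.004, -0.004, 0.001] rows 1.3
```

{"op": "move_arm", "data": {
  "commands": [
    [[0,0,-0.05,0,0,0],[0,0,-0.05,0,0,0],[0,0,-0.05,0,0,0],[0,0,-0.05,0,0,0],[0,0,-0.05,0,0,0],[0,0,-0.05,0,0,0]]
  ],
  "claw": 1
}}

```text
time: 18.35
position: [0.6032, -0.038, 0.1885]
tool_rot: [0.325, 0.946, -0.001, -0.001]
ft_force: [-1.4, 0.0, 5.5]
grip_width: 0.0258
grip_force: 12.0
```

{"op": "move_arm", "data": {
  "commands": [
    [[0,0,-1.2,0,0,0],[0.1,0.2,-2.5,0,0,0],[4.85,8.6,-2.7,0,0,0],[4.85,8.6,-2.7,0,0,0],[4.85,8.6,-2.7,0,0,0],[4.85,8.6,-2.7,0,0,0],[4.85,8.6,-2.7,0,0,0],[4.85,8.6,-2.7,0,0,0],[4.85,8.6,-2.2,0,0,0],[4.85,8.6,-1.0,0,0,0],[4.85,8.6,-0.7,0,0,0],[4.85,8.6,-0.7,0,0,0]]
  ]
}}

```text
time: 19.85
position: [0.6611, 0.3516, 0.2138]
tool_rot: [0.325, 0.946, -0.002, -0.002]
ft_force: [0.5, -0.7, -0.3]
grip_width: 0.0256
grip_force: 12.0
```

{"op": "move_arm", "data": {
  "commands": [
    [[0,0,0,0,0,0],[0,0,0,0,0,0],[0,0,0,0,0,0]]
  ],
  "claw": -0.2
}}

```text
time: 20.23
position: [0.6617, 0.3526, 0.2164]
tool_rot: [0.325, 0.946, -0.0, -0.0]
ft_force: [0.1, -0.3, 0.2]
grip_width: 0.0476
grip_force: 0.0
```

```bash
python3 - <<'E'
from h import *
gp();rows((661,353,130,-38),(658,-72,110,-38),(658,-72,22,-38))
for n in("scene","side"):
    c=snap(n);print(n)
    for k in claws(c):
        if k[2][1]<100 and k[4][0]<60:print(k)
E
```

```text
t 20.2 grasp [661.5 352.5  52.4] yaw 142.1 w 47.6 gf 0.0 F [ 0.1 -0.3  0.2]
[0.02, -0.0, -1.94, -0.001, -0.001, 0.001] rows 1.2
[-6.45, -8.43, -1.44, -0.001, -0.001, 0.001] rows 6.8
[-6.45, -8.43, 0.76, -0.001, -0.001, 0.001] rows 1.4
scene
((260, 208), np.int32(106), (450, -101), 28, (42, 25), 40)
((287, 219), np.int32(138), (508, -36), 29, (43, 27), -77)
((184, 249), np.int32(165), (601, -289), 31, (44, 25), 53)
((148, 251), np.int32(59), (606, -371), 45, (14, 10), 14)
((279, 259), np.int32(131), (659, -75), 28, (42, 23), -37)
((328, 257), np.int32(45), (661, 41), 25, (42, 17), 4)
((233, 299), np.int32(301), (776, -180), 45, (51, 22), 79)
side
((208, 211), np.int32(119), (763, -167), 45, (43, 30), -68)
((310, 221), np.int32(54), (449, -93), 27, (41, 25), 48)
((294, 233), np.int32(47), (506, -30), 26, (40, 19), -79)
```

{"op": "move_arm", "data": {
  "commands": [
    [[0,0,-1.5,0,0,0],[-0.1,-0.1,-2.1,0,0,0],[-6.45,-8.43,-1.5,0,0,0],[-6.45,-8.43,-1.5,0,0,0],[-6.45,-8.43,-1.5,0,0,0],[-6.45,-8.43,-1.5,0,0,0],[-6.45,-8.43,-1.5,0,0,0],[-6.45,-8.43,-1.5,0,0,0],[-6.45,-8.43,-1.5,0,0,0],[-6.45,-8.43,-0.6,0,0,0],[-6.45,-8.43,0.5,0,0,0],[-6.45,-8.43,0.7,0,0,0]]
  ],
  "claw": -0.4
}}

```text
time: 21.82
position: [0.656, -0.072, 0.1847]
tool_rot: [0.325, 0.946, -0.001, -0.005]
ft_force: [0.1, -0.7, -0.1]
grip_width: 0.0606
grip_force: 0.0
```

{"op": "move_arm", "data": {
  "commands": [
    [[0,0,0,0,0,0],[0,0,0,0,0,0],[0,0,0,0,0,0],[0,0,0,0,0,0],[0,0,0,0,0,0],[0,0,0,0,0,0]]
  ],
  "claw": 1
}}

```text
time: 22.58
position: [0.6579, -0.0719, 0.1885]
tool_rot: [0.325, 0.946, -0.001, -0.001]
ft_force: [-1.2, -0.0, 5.2]
grip_width: 0.026
grip_force: 12.0
```

```bash
python3 - <<'E'
from h import *
gp();rows((658,-72,120,-38),(648,396,135,-38),(648,396,50,-38))
E
```

```text
t 22.6 grasp [657.6 -72.1  24.5] yaw 142.1 w 26.0 gf 12.0 F [-1.2 -0.   5.2]
[-0.0, -0.01, -2.39, -0.002, -0.001, 0.002] rows 1.5
[7.38, 9.07, -2.78, -0.002, -0.001, 0.002] rows 7.5
[7.38, 9.08, -0.65, -0.002, -0.001, 0.002] rows 1.4
```

{"op": "move_arm", "data": {
  "commands": [
    [[0,0,-1.2,0,0,0],[0.1,0.1,-2.4,0,0,0],[7.38,8.74,-2.8,0,0,0],[7.38,8.74,-2.8,0,0,0],[7.38,8.74,-2.8,0,0,0],[7.38,8.74,-2.8,0,0,0],[7.38,8.74,-2.8,0,0,0],[7.38,8.74,-2.8,0,0,0],[7.38,8.74,-2.8,0,0,0],[7.38,8.74,-2.0,0,0,0],[7.38,8.74,-0.7,0,0,0],[7.38,8.74,-0.7,0,0,0]]
  ]
}}

```text
time: 24.08
position: [0.6372, 0.3848, 0.2098]
tool_rot: [0.324, 0.946, -0.005, -0.005]
ft_force: [-1.0, -0.5, -1.2]
grip_width: 0.0258
grip_force: 12.0
```

{"op": "move_arm", "data": {
  "commands": [
    [[0,0,0,0,0,0],[0,0,0,0,0,0],[0,0,0,0,0,0]]
  ],
  "claw": -0.1
}}

```text
time: 24.45
position: [0.6403, 0.3851, 0.2173]
tool_rot: [0.325, 0.946, 0.0, -0.0]
ft_force: [-0.7, -0.0, 0.3]
grip_width: 0.0451
grip_force: 0.0
```

```bash
python3 - <<'E'
from h import *
gp();rows((648,396,130,-38),(507,-33,110,-77),(507,-33,24,-77))
for n in("scene","side"):
    c=snap(n);print(n)
    for k in claws(c):
        if k[2][1]<100 and k[4][0]<60:print(k)
E
```

```text
t 24.4 grasp [640.3 385.2  53.3] yaw 142.1 w 45.1 gf 0.0 F [-0.7 -0.   0.3]
[0.01, 0.33, -1.92, 0.0, -0.0, 0.001] rows 1.2
[-3.8, -10.29, -1.42, 0.0, -0.0, 0.682] rows 7.2
[-3.8, -10.29, 0.73, 0.0, -0.0, 0.682] rows 1.4
scene
((260, 208), np.int32(108), (451, -101), 27, (44, 24), 43)
((287, 219), np.int32(139), (507, -36), 28, (43, 26), -75)
((184, 249), np.int32(169), (601, -290), 31, (45, 24), 52)
((148, 252), np.int32(57), (607, -371), 44, (13, 10), 14)
((328, 257), np.int32(47), (660, 41), 26, (44, 17), 2)
((234, 299), np.int32(307), (776, -181), 45, (52, 24), 77)
side
((208, 211), np.int32(120), (765, -160), 45, (49, 26), -27)
```

{"op": "move_arm", "data": {
  "commands": [
    [[0,0,-1.5,0,0,0],[0,-0.2,-2.0,0,0,0],[-3.8,-10.3,-1.6,0,0,0.68],[-3.8,-10.3,-1.6,0,0,0.68],[-3.8,-10.3,-1.6,0,0,0.68],[-3.8,-10.3,-1.6,0,0,0.68],[-3.8,-10.3,-1.6,0,0,0.68],[-3.8,-10.3,-1.6,0,0,0.68],[-3.8,-10.3,-1.6,0,0,0.68],[-3.8,-10.3,-0.6,0,0,0.68],[-3.8,-10.3,0.5,0,0,0.68],[-3.8,-10.3,0.72,0,0,0.68]]
  ],
  "claw": -0.4
}}

```text
time: 26.05
position: [0.5051, -0.0333, 0.1854]
tool_rot: [0.622, 0.783, -0.002, -0.003]
ft_force: [0.1, 0.2, 0.4]
grip_width: 0.0611
grip_force: 0.0
```

{"op": "move_arm", "data": {
  "commands": [
    [[0,0,0,0,0,0],[0,0,0,0,0,0],[0,0,0,0,0,0],[0,0,0,0,0,0],[0,0,0,0,0,0],[0,0,0,0,0,0]]
  ],
  "claw": 1
}}

```text
time: 26.8
position: [0.5065, -0.0331, 0.1879]
tool_rot: [0.622, 0.783, -0.001, -0.0]
ft_force: [-0.3, 0.7, 6.1]
grip_width: 0.0257
grip_force: 12.0
```

```bash
python3 - <<'E'
from h import *
gp();rows((507,-33,120,-77),(530,330,135,-77),(530,330,50,-77))
E
```

```text
t 26.8 grasp [506.2 -33.3  23.9] yaw 103.1 w 25.7 gf 12.0 F [-0.3  0.7  6.1]
[-0.0, 0.01, -2.4, -0.002, 0.001, 0.002] rows 1.5
[8.7, 2.63, -2.79, -0.002, 0.001, 0.002] rows 5.8
[8.71, 2.63, -0.67, -0.002, 0.001, 0.002] rows 1.4
```

{"op": "move_arm", "data": {
  "commands": [
    [[0,0,-1.2,0,0,0],[0.1,0.1,-2.5,0,0,0],[8.65,2.87,-2.8,0,0,0],[8.65,2.87,-2.8,0,0,0],[8.65,2.87,-2.8,0,0,0],[8.65,2.87,-2.8,0,0,0],[8.65,2.87,-2.8,0,0,0],[8.65,2.87,-2.8,0,0,0],[8.65,2.87,-2.0,0,0,0],[8.65,2.87,-0.7,0,0,0],[8.65,2.87,-0.7,0,0,0]]
  ]
}}

```text
time: 28.18
position: [0.5377, 0.3293, 0.2107]
tool_rot: [0.621, 0.783, -0.006, -0.003]
ft_force: [-0.2, 0.3, 0.3]
grip_width: 0.0259
grip_force: 12.0
```

{"op": "move_arm", "data": {
  "commands": [
    [[0,0,0,0,0,0],[0,0,0,0,0,0],[0,0,0,0,0,0]]
  ],
  "claw": -0.1
}}

```text
time: 28.55
position: [0.5401, 0.3299, 0.2166]
tool_rot: [0.622, 0.783, 0.0, -0.0]
ft_force: [-1.2, -0.4, 0.5]
grip_width: 0.0453
grip_force: 0.0
```

```bash
python3 - <<'E'
from h import *
gp();rows((450,-97,115,43),(450,-97,24,43))
for n in("scene","side"):
    c=snap(n);print(n)
    for k in claws(c):
        if k[2][1]<100 and k[4][0]<60:print(k)
E
```

```text
t 28.6 grasp [540.1 329.9  52.6] yaw 103.1 w 45.3 gf 0.0 F [-1.2 -0.4  0.5]
[-9.88, -4.62, -1.56, -0.0, -0.0, 1.049] rows 7.1
[-9.88, -4.62, 0.71, -0.0, -0.0, 1.049] rows 1.5
scene
((260, 208), np.int32(108), (449, -101), 31, (42, 26), 39)
((199, 228), np.int32(35), (526, -258), 31, (46, 11), 2)
((184, 249), np.int32(162), (601, -289), 32, (44, 25), 51)
((148, 251), np.int32(59), (596, -373), 45, (35, 10), 13)
((328, 257), np.int32(43), (661, 41), 23, (44, 17), 3)
((233, 299), np.int32(306), (776, -179), 45, (51, 23), 81)
side
((257, 191), np.int32(54), (600, -281), 27, (40, 27), 56)
((277, 195), np.int32(34), (538, -247), 27, (31, 20), 73)
((263, 199), np.int32(79), (582, -231), 30, (43, 31), 27)
((208, 211), np.int32(118), (768, -163), 44, (47, 27), -33)
```

{"op": "move_arm", "data": {
  "commands": [
    [[0,0,-1.5,0,0,0],[-0.2,-0.1,-2.0,0,0,0],[-9.88,-4.62,-1.7,0,0,1.05],[-9.88,-4.62,-1.7,0,0,1.05],[-9.88,-4.62,-1.7,0,0,1.05],[-9.88,-4.62,-1.7,0,0,1.05],[-9.88,-4.62,-1.7,0,0,1.05],[-9.88,-4.62,-1.7,0,0,1.05],[-9.88,-4.62,-1.7,0,0,1.05],[-9.88,-4.62,-0.6,0,0,1.05],[-9.88,-4.62,0.5,0,0,1.05],[-9.88,-4.62,0.71,0,0,1.05]]
  ],
  "claw": -0.4
}}

```text
time: 30.15
position: [0.4483, -0.0971, 0.1853]
tool_rot: [0.931, 0.366, -0.003, -0.002]
ft_force: [-0.8, 0.8, 0.1]
grip_width: 0.0609
grip_force: 0.0
```

{"op": "move_arm", "data": {
  "commands": [
    [[0,0,0,0,0,0],[0,0,0,0,0,0],[0,0,0,0,0,0],[0,0,0,0,0,0],[0,0,0,0,0,0],[0,0,0,0,0,0]]
  ],
  "claw": 1
}}

```text
time: 30.9
position: [0.4495, -0.097, 0.1877]
tool_rot: [0.93, 0.366, -0.001, 0.0]
ft_force: [0.4, 1.0, 6.6]
grip_width: 0.0257
grip_force: 12.0
```

```bash
python3 - <<'E'
from h import *
gp();rows((450,-97,120,43),(566,200,135,43),(566,200,50,43))
E
```

```text
t 30.9 grasp [449.3 -97.2  23.7] yaw 43.0 w 25.7 gf 12.0 F [0.4 1.  6.6]
[0.0, 0.01, -2.41, 0.0, 0.002, -0.0] rows 1.5
[7.18, -3.45, -2.8, 0.0, 0.002, -0.0] rows 5.1
[7.19, -3.45, -0.68, 0.0, 0.002, -0.0] rows 1.4
```

{"op": "move_arm", "data": {
  "commands": [
    [[0,0,-1.2,0,0,0],[0.1,-0.1,-2.5,0,0,0],[7.35,-3.55,-2.8,0,0,0],[7.35,-3.55,-2.8,0,0,0],[7.35,-3.55,-2.8,0,0,0],[7.35,-3.55,-2.8,0,0,0],[7.35,-3.55,-2.8,0,0,0],[7.35,-3.55,-2.0,0,0,0],[7.35,-3.55,-0.7,0,0,0],[7.35,-3.55,-0.7,0,0,0]]
  ]
}}

```text
time: 32.15
position: [0.5657, 0.2073, 0.2106]
tool_rot: [0.93, 0.367, -0.006, -0.001]
ft_force: [-0.5, 0.3, -0.3]
grip_width: 0.026
grip_force: 12.0
```

{"op": "move_arm", "data": {
  "commands": [
    [[0,0,0,0,0,0],[0,0,0,0,0,0],[0,0,0,0,0,0]]
  ],
  "claw": -0.1
}}

```text
time: 32.52
position: [0.5682, 0.2071, 0.2162]
tool_rot: [0.931, 0.366, -0.0, 0.0]
ft_force: [-0.0, 0.0, -0.4]
grip_width: 0.0449
grip_force: 0.0
```

```bash
python3 - <<'E'
from h import *
gp();rows((568,207,160,43),(595,-372,160,15.6),(595,-372,90,15.6))
E
```

```text
t 32.5 grasp [568.3 207.   52.2] yaw 42.9 w 44.9 gf 0.0 F [-0.   0.  -0.4]
[-0.01, 0.0, -2.69, 0.001, 0.0, -0.001] rows 1.7
[-9.37, 11.06, -2.69, 0.001, 0.0, 0.477] rows 9.3
[-9.37, 11.06, -0.94, 0.001, 0.0, 0.477] rows 1.1
```

All five ledge claws are delivered. Now over the tray grip, then look again.

{"op": "move_arm", "data": {
  "commands": [
    [[0,0,-1.5,0,0,0],[-0.2,0.2,-2.7,0,0,0],[-9.37,11.06,-2.7,0,0,0.477],[-9.37,11.06,-2.7,0,0,0.477],[-9.37,11.06,-2.7,0,0,0.477],[-9.37,11.06,-2.7,0,0,0.477],[-9.37,11.06,-2.7,0,0,0.477],[-9.37,11.06,-2.7,0,0,0.477],[-9.37,11.06,-2.7,0,0,0.477],[-9.37,11.06,-2.7,0,0,0.477],[-9.37,11.06,-2.2,0,0,0.477],[-9.37,11.06,-2.2,0,0,0.477]]
  ],
  "claw": 0
}}

```text
time: 34.02
position: [0.5941, -0.3764, 0.3027]
tool_rot: [0.991, 0.134, -0.001, 0.001]
ft_force: [-0.9, 0.7, 0.6]
grip_width: 0.0435
grip_force: 0.0
```

```bash
python3 - <<'E'
from h import *
gp()
for n in("scene","side"):
    c=snap(n);np.savez(n+"3.npz",**c);print(n)
    for k in claws(c):
        if k[2][1]<450 and k[4][0]<60:print(k)
    u,v,p=cloud(c)
    k=(p[:,2]>.02)&(p[:,2]<.055)&(np.hypot(p[:,0]-.595,p[:,1]+.37)<.04);q=p[k]
    if k.sum():print("lug",k.sum(),cv2.minAreaRect((q[:,:2]*1000).astype(np.float32)),q[:,2].max())
    cv2.imwrite(f"pics/{n}3.png",c["pixels"])
cv2.imwrite("pics/w3.png",snap("wrist")["pixels"])
a=cv2.imread("pics/scene3.png")[165:305,130:520];b=cv2.imread("pics/w3.png")
cv2.imwrite("pics/m3.png",np.vstack([cv2.resize(a,(780,280)),cv2.resize(b,(780,585))[130:450]]))
E
```

```text
t 34.0 grasp [ 593.8 -376.8  138.7] yaw 15.3 w 43.5 gf 0.0 F [-0.9  0.7  0.6]
scene
((199, 228), np.int32(39), (524, -258), 32, (45, 11), 2)
((469, 233), np.int32(51), (639, 383), 45, (51, 23), -40)
((406, 245), np.int32(56), (665, 212), 44, (25, 22), -30)
((184, 249), np.int32(158), (600, -290), 32, (44, 24), 54)
((148, 252), np.int32(53), (611, -370), 45, (10, 6), -81)
((330, 255), np.int32(140), (661, 44), 28, (46, 24), 6)
((233, 299), np.int32(306), (776, -180), 45, (52, 23), 78)
lug 93 ((594.8388671875, -373.90625), (39.673404693603516, 9.791407585144043), 15.681390762329102) 0.053847968397599755
side
((257, 191), np.int32(59), (597, -284), 30, (46, 25), 51)
((280, 195), np.int32(84), (524, -247), 31, (40, 28), 9)
((263, 199), np.int32(81), (582, -231), 32, (42, 28), 24)
((208, 211), np.int32(118), (768, -161), 45, (50, 26), -33)
((244, 252), np.int32(107), (660, 49), 28, (43, 27), 2)
((205, 258), np.int32(26), (768, 61), 21, (36, 12), -10)
((247, 286), np.int32(111), (661, 201), 44, (55, 36), 61)
((238, 317), np.int32(36), (692, 315), 44, (44, 6), -81)
((300, 316), np.int32(79), (544, 333), 44, (42, 15), -84)
((259, 335), np.int32(94), (642, 386), 45, (38, 25), -36)
lug 88 ((589.0654296875, -367.5350036621094), (39.927005767822266, 21.42489242553711), 14.811470031738281) 0.053461641830703566
```

View pics/m3.png

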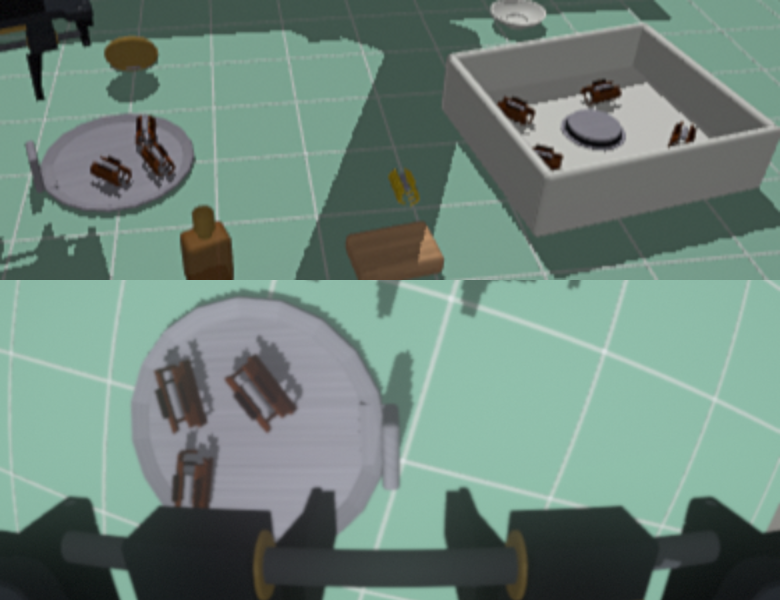

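Shows three claws on the tray at (145,130), (157,158), (110,172), four visible in the basin (the fifth probably hidden behind the front wall). The grip at lower image (390,455) is between the fingers. Descend onto the grip.

```bash
python3 - <<'E'
from h import *
gp();rows((594,-371,80,15.5),(594,-371,33,15.5))
E
```

```text
t 34.2 grasp [ 594.3 -371.4  139.1] yaw 15.6 w 43.6 gf 0.0 F [ 0.2  0.2 -0.3]
[-0.01, -0.01, 1.48, -0.001, 0.003, 0.002] rows 0.9
[-0.01, -0.01, 2.65, -0.001, 0.003, 0.002] rows 0.8
```

{"op": "move_arm", "data": {
  "commands": [
    [[0,0,1.0,0,0,0],[0,0,1.9,0,0,0],[0,0,2.4,0,0,0],[0,0,2.65,0,0,0],[0,0,2.65,0,0,0],[0,0,2.65,0,0,0]]
  ],
  "claw": 0
}}

```text
time: 34.92
position: [0.5955, -0.3721, 0.1983]
tool_rot: [0.991, 0.136, -0.001, 0.001]
ft_force: [0.4, -0.3, 0.6]
grip_width: 0.0433
grip_force: 0.0
```

{"op": "move_arm", "data": {
  "commands": [
    [[0,0,0,0,0,0],[0,0,0,0,0,0],[0,0,0,0,0,0],[0,0,0,0,0,0],[0,0,0,0,0,0],[0,0,0,0,0,0],[0,0,0,0,0,0],[0,0,0,0,0,0]]
  ],
  "claw": 1,
  "squeeze": 55
}}

```text
time: 35.92
position: [0.595, -0.3719, 0.1969]
tool_rot: [0.991, 0.136, -0.002, 0.0]
ft_force: [0.2, -0.4, 0.8]
grip_width: 0.0095
grip_force: 55.0
```

```bash
python3 - <<'E'
from h import *
gp()
E
```

```text
t 35.9 grasp [ 594.5 -372.2   32.9] yaw 15.6 w 9.5 gf 55.0 F [ 0.2 -0.4  0.8]
```

{"op": "move_arm", "data": {
  "commands": [
    [[0,0,-0.05,0,0,0],[0,0,-0.15,0,0,0],[0,0,-0.3,0,0,0],[0,0,-0.55,0,0,0],[0,0,-0.9,0,0,0],[0,0,-1.3,0,0,0],[0,0,-1.7,0,0,0],[0,0,-2.1,0,0,0],[0,0,-2.5,0,0,0],[0,0,-2.8,0,0,0],[0,0,-3.0,0,0,0],[0,0,-3.0,0,0,0]]
  ]
}}

```text
time: 37.42
position: [0.5954, -0.3719, 0.3176]
tool_rot: [0.991, 0.136, -0.001, 0.001]
ft_force: [-0.9, -0.9, -3.5]
grip_width: 0.0097
grip_force: 55.0
```

```bash
python3 - <<'E'
from h import *
gp()
for n in("scene","side"):
    c=snap(n);cv2.imwrite(f"pics/{n}4.png",c["pixels"])
a=cv2.imread("pics/scene4.png")[130:320,90:480];b=cv2.imread("pics/side4.png")[100:360,170:420]
cv2.imwrite("pics/m4.png",np.hstack([cv2.resize(a,(480,234)),cv2.resize(b,(300,234))]))
f=np.array([-.165,.986]);g=np.array([600,292])-177*f
# grip route: level at z 190, then pour
rows((594,-372,200,15.6),(g[0],g[1],232,9.5),(g[0],g[1],232,Rpour(30)))
E
```

```text
t 37.4 grasp [ 595.1 -372.2  153.6] yaw 15.6 w 9.7 gf 55.0 F [-0.9 -0.9 -3.5]
[-0.04, 0.0, -1.19, -0.001, 0.004, 0.001] rows 0.8
[4.11, -11.55, -2.0, -0.0, 0.004, 0.107] rows 7.9
[4.33, -13.58, -1.45, -0.524, -0.024, 0.106] rows 2.8
```

View pics/m4.png

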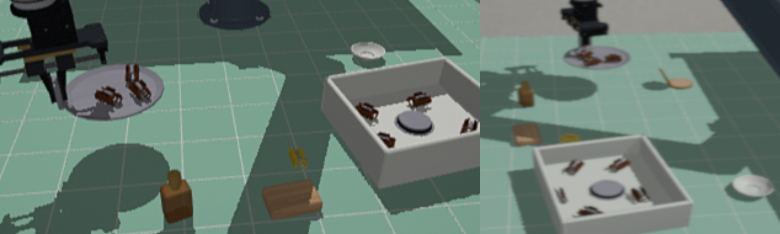

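Tray is level with its three claws, and the side view shows all five others in the basin. Carry over gently.

{"op": "move_arm", "data": {
  "commands": [
    [[0.04,-0.12,-0.3,0,0,0],[0.12,-0.35,-0.6,0,0,0],[0.25,-0.69,-0.9,0,0,0],[0.41,-1.16,-1.1,0,0,0],[0.62,-1.73,-1.3,0,0,0],[0.82,-2.31,-1.5,0,0,0],[1.03,-2.89,-1.7,0,0,0],[1.23,-3.47,-1.8,0,0,0],[1.44,-4.04,-1.9,0,0,0],[1.64,-4.62,-2.0,0,0,0],[1.85,-5.2,-2.0,0,0,0],[2.06,-5.78,-2.0,0,0,0]]
  ]
}}

```text
time: 39.02
position: [0.6126, -0.1252, 0.3964]
tool_rot: [0.991, 0.136, -0.002, 0.0]
ft_force: [0.9, -0.0, -2.9]
grip_width: 0.009
grip_force: 55.0
```

{"op": "move_arm", "data": {
  "commands": [
    [[0.2,-0.58,0,0,0,0.01],[0.41,-1.16,0,0,0,0.02],[0.62,-1.73,0,0,0,0.03],[0.82,-2.31,0,0,0,0.04],[1.03,-2.89,0,0,0,0.05],[1.23,-3.47,0,0,0,0.06],[1.44,-4.04,0,0,0,0.07],[1.64,-4.62,0,0,0,0.08],[1.81,-5.1,0,0,0,0.09],[1.93,-5.45,0,0,0,0.1],[2.01,-5.68,0,0,0,0.107],[2.05,-5.77,0,0,0,0.107]]
  ]
}}

```text
time: 40.52
position: [0.6292, 0.1181, 0.3961]
tool_rot: [0.997, 0.083, -0.002, 0.001]
ft_force: [0.2, 0.4, -3.2]
grip_width: 0.0096
grip_force: 55.0
```

```bash
python3 - <<'E'
from h import *
gp()
f=np.array([-.165,.986]);L=np.array([-70,80.])
for d in(0,12,24,33,38,43,48,53):
    t=np.radians(d);xh=np.array([np.cos(t),-np.sin(t)]);zh=np.array([np.sin(t),np.cos(t)])
    lip=np.array([-70,80+ (90*(1-d/38) if d<38 else 0)])
    G=lip-185*xh+25*zh
    g=np.array([600,292])+G[0]*f
    print(d,np.round(G),end=' ');rows((g[0],g[1],G[1],Rpour(d)))
c=snap("scene");cv2.imwrite("pics/s5.png",cv2.resize(c["pixels"][60:320,200:560],None,fx=1.6,fy=1.6))
E
```

```text
t 40.5 grasp [628.7 117.8 232.1] yaw 9.5 w 9.6 gf 55.0 F [ 0.2  0.4 -3.2]
0 [-255.  195.] [-0.0, 1.96, 0.93, 0.001, 0.003, 0.001] rows 1.4
12 [-246.  204.] [-0.0, 0.88, 0.78, -0.209, 0.003, 0.001] rows 1.1
24 [-229.  211.] [-0.0, -0.36, 0.88, -0.418, 0.003, 0.001] rows 2.2
33 [-212.  214.] [0.0, -1.36, 1.12, -0.575, 0.003, 0.002] rows 3.1
38 [-200.  214.] [0.0, -1.93, 1.33, -0.662, 0.003, 0.002] rows 3.5
43 [-188.  224.] [0.0, -2.5, 1.29, -0.75, 0.003, 0.002] rows 4.0
48 [-175.  234.] [0.0, -3.08, 1.3, -0.837, 0.003, 0.002] rows 4.5
53 [-161.  243.] [0.0, -3.65, 1.36, -0.924, 0.003, 0.002] rows 4.9
```

View pics/s5.png

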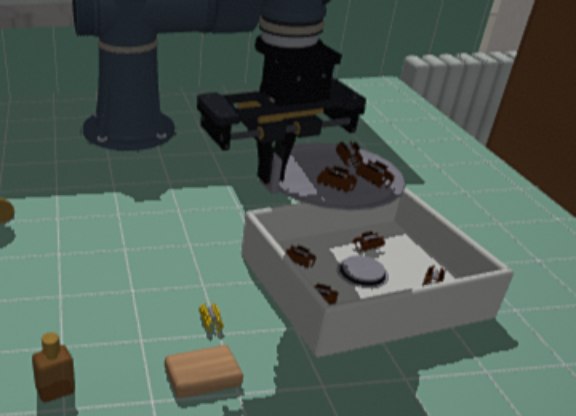

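{"op": "move_arm", "data": {
  "commands": [
    [[0,0,0.2,-0.07,0,0],[0,-0.05,0.4,-0.14,0,0],[0,-0.1,0.6,-0.21,0,0],[0,-0.2,0.75,-0.28,0,0],[0,-0.28,0.82,-0.35,0,0],[0,-0.36,0.88,-0.42,0,0],[0,-0.36,0.88,-0.42,0,0],[0,-0.36,0.88,-0.42,0,0],[0,-0.7,0.96,-0.47,0,0],[0,-1.04,1.04,-0.525,0,0],[0,-1.36,1.12,-0.575,0,0],[0,-1.36,1.12,-0.575,0,0]]
  ]
}}

```text
time: 42.08
position: [0.6201, 0.1717, 0.3512]
tool_rot: [0.956, 0.08, 0.022, 0.282]
ft_force: [0.2, 0.1, -2.0]
grip_width: 0.0095
grip_force: 55.0
```

```bash
python3 - <<'E'
from h import *
gp()
f=np.array([-.165,.986])
for d in(33,38,41,44,47,50,54):
    t=np.radians(d);xh=np.array([np.cos(t),-np.sin(t)]);zh=np.array([np.sin(t),np.cos(t)])
    lip=np.array([-70,90])
    G=lip-185*xh+25*zh
    g=np.array([600,292])+G[0]*f
    rows((g[0],g[1],G[1],Rpour(d)))
c=snap("scene");cv2.imwrite("pics/s6.png",cv2.resize(c["pixels"][60:320,200:560],None,fx=1.6,fy=1.6))
E
```

```text
t 42.1 grasp [634.4  83.9 213.5] yaw 9.6 w 9.5 gf 55.0 F [ 0.2  0.1 -2. ]
[0.0, -0.02, 0.04, -0.002, 0.002, 0.003] rows 0.0
[0.0, -0.45, -0.34, -0.089, 0.002, 0.003] rows 0.5
[0.0, -0.73, -0.55, -0.142, 0.002, 0.003] rows 0.8
[0.0, -1.01, -0.75, -0.194, 0.002, 0.003] rows 1.0
[0.0, -1.3, -0.93, -0.246, 0.002, 0.003] rows 1.3
[0.0, -1.61, -1.1, -0.299, 0.002, 0.003] rows 1.6
[0.0, -2.02, -1.29, -0.368, 0.002, 0.003] rows 2.0
```

View pics/s6.png

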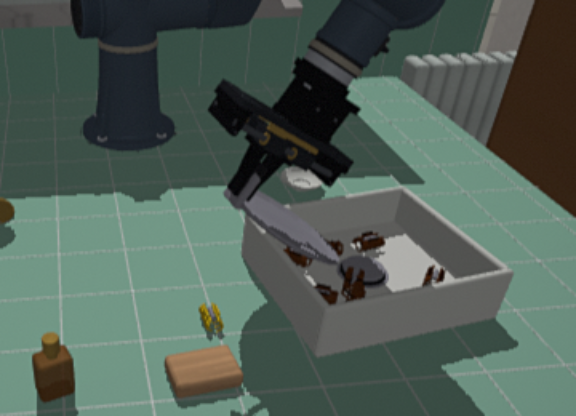

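The tray is tipped with its lip inside the basin and claws already sliding off at (335,247) and (352,285). Continue to about 52 degrees.

{"op": "move_arm", "data": {
  "commands": [
    [[0,-0.45,-0.34,-0.089,0,0],[0,-0.73,-0.55,-0.142,0,0],[0,-1.01,-0.75,-0.194,0,0],[0,-1.3,-0.93,-0.246,0,0],[0,-1.61,-1.1,-0.3,0,0],[0,-1.61,-1.1,-0.3,0,0],[0,-1.61,-1.1,-0.3,0,0],[0,-1.8,-1.2,-0.33,0,0],[0,-1.8,-1.2,-0.33,0,0],[0,-1.8,-1.2,-0.33,0,0]]
  ]
}}

```text
time: 43.38
position: [0.6059, 0.2565, 0.3524]
tool_rot: [0.896, 0.075, 0.035, 0.436]
ft_force: [0.3, -0.4, -1.5]
grip_width: 0.0098
grip_force: 55.0
```

```bash
python3 - <<'E'
from h import *
gp()
for n in("scene","side"):
    c=snap(n);cv2.imwrite(f"pics/{n}7.png",c["pixels"])
a=cv2.imread("pics/scene7.png")[100:310,200:560];b=cv2.imread("pics/side7.png")[130:370,170:400]
cv2.imwrite("pics/m7.png",np.hstack([cv2.resize(a,(480,280),interpolation=2),cv2.resize(b,(300,280),interpolation=2)]))
g=np.array([594,-372])
rows((634,84,245,9.5),(594,-372,200,15.6))
E
```

```text
t 43.4 grasp [626.9 129.2 251.1] yaw 9.5 w 9.8 gf 55.0 F [ 0.3 -0.4 -1.5]
[-0.02, 3.81, 2.56, 0.906, 0.003, 0.002] rows 4.8
[-2.89, 9.75, 11.98, 0.904, 0.051, -0.098] rows 7.4
```

View pics/m7.png

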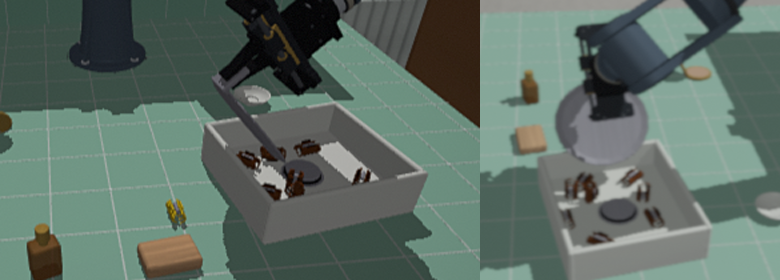

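All claws are off the tray. Raise, level and carry it back to where it stood.

{"op": "move_arm", "data": {
  "commands": [
    [[0,0.6,-0.5,0,0,0],[0,1.2,-0.8,0.05,0,0],[0,2.0,0.2,0.2,0,0],[0,2.7,1.1,0.38,0,0],[0,3.3,1.8,0.56,0,0],[0,3.8,2.4,0.74,0,0],[0,3.8,2.5,0.9,0,0],[0,3.81,2.56,0.906,0,0],[0,3.81,2.56,0.906,0,0]]
  ]
}}

```text
time: 44.6
position: [0.6347, 0.0843, 0.4089]
tool_rot: [0.997, 0.083, -0.002, 0.001]
ft_force: [-0.6, 0.3, -1.7]
grip_width: 0.0095
grip_force: 55.0
```

```bash
python3 - <<'E'
from h import *
gp();rows((595,-372,200,15.6),(595,-372,60,15.6),(595,-372,36,15.6),(595,-372,33,15.6))
for n in("scene","side"):
    c=snap(n);print(n)
    for k in claws(c):
        if k[4][0]<60:print(k)
E
```

```text
t 44.6 grasp [634.1  83.7 244.9] yaw 9.5 w 9.5 gf 55.0 F [-0.6  0.3 -1.7]
[-2.86, 11.08, 1.16, 0.002, 0.005, -0.106] rows 7.4
[-2.85, 11.07, 4.66, 0.002, 0.005, -0.106] rows 2.2
[-2.85, 11.07, 5.26, 0.002, 0.005, -0.106] rows 0.4
[-2.85, 11.07, 5.34, 0.002, 0.005, -0.106] rows 0.0
scene
((469, 233), np.int32(50), (640, 384), 45, (52, 23), -51)
((433, 235), np.int32(72), (624, 305), 34, (51, 19), -67)
((327, 258), np.int32(29), (662, 35), 23, (44, 4), 3)
((233, 300), np.int32(308), (777, -180), 45, (51, 22), 80)
side
((208, 211), np.int32(120), (768, -162), 45, (49, 29), -32)
((204, 257), np.int32(34), (775, 54), 20, (50, 22), -39)
((302, 316), np.int32(131), (534, 323), 45, (58, 35), -78)
((238, 317), np.int32(41), (691, 312), 45, (43, 9), 89)
((259, 334), np.int32(95), (641, 385), 45, (37, 26), -43)
```

{"op": "move_arm", "data": {
  "commands": [
    [[-0.2,0.7,0,0,0,0],[-0.55,2.1,0,0,0,-0.02],[-0.9,3.5,0.1,0,0,-0.04],[-1.25,4.9,0.3,0,0,-0.06],[-1.6,6.3,0.5,0,0,-0.08],[-2.0,7.7,0.7,0,0,-0.1],[-2.35,9.1,0.9,0,0,-0.106],[-2.65,10.2,1.1,0,0,-0.106],[-2.86,11.08,1.2,0,0,-0.106],[-2.86,11.08,1.2,0,0,-0.106],[-2.86,11.08,2.2,0,0,-0.106],[-2.86,11.08,3.0,0,0,-0.106]]
  ]
}}

```text
time: 46.2
position: [0.5956, -0.3698, 0.2887]
tool_rot: [0.991, 0.137, -0.002, -0.0]
ft_force: [0.5, 0.9, -2.1]
grip_width: 0.0093
grip_force: 55.0
```

```bash
python3 - <<'E'
from h import *
gp();rows((595,-372,60,15.6),(595,-372,33,15.6))
E
```

```text
t 46.2 grasp [ 595.  -369.8  124.7] yaw 15.7 w 9.3 gf 55.0 F [ 0.5  0.9 -2.1]
[-0.02, 0.05, 1.62, -0.001, 0.004, 0.002] rows 1.0
[-0.02, 0.05, 2.29, -0.001, 0.004, 0.002] rows 0.4
```

{"op": "move_arm", "data": {
  "commands": [
    [[0,0,0.8,0,0,0],[0,0,1.5,0,0,0],[0,0,1.9,0,0,0],[0,0,2.1,0,0,0],[0,0,2.2,0,0,0],[0,0,2.25,0,0,0],[0,0,2.28,0,0,0],[0,0,2.28,0,0,0],[0,0,2.28,0,0,0]]
  ]
}}

```text
time: 47.32
position: [0.5947, -0.3719, 0.1985]
tool_rot: [0.991, 0.136, -0.001, 0.0]
ft_force: [0.5, 0.1, -2.9]
grip_width: 0.0094
grip_force: 55.0
```

{"op": "move_arm", "data": {
  "commands": [
    [[0,0,0.02,0,0,0],[0,0,0.04,0,0,0],[0,0,0.05,0,0,0],[0,0,0.05,0,0,0]]
  ]
}}

```text
time: 47.82
position: [0.5947, -0.3718, 0.1968]
tool_rot: [0.991, 0.136, -0.001, -0.0]
ft_force: [-1.9, -0.2, 3.2]
grip_width: 0.0094
grip_force: 55.0
```

Contact (3 N). Release, rise and look.

{"op": "move_arm", "data": {
  "commands": [
    [[0,0,0,0,0,0],[0,0,0,0,0,0],[0,0,0,0,0,0],[0,0,0,0,0,0],[0,0,0,0,0,0],[0,0,-0.8,0,0,0],[0,0,-2.0,0,0,0],[0,0,-3.2,0,0,0],[0,0,-4.0,0,0,0],[0,0,-4.0,0,0,0]]
  ],
  "claw": 0
}}

```text
time: 49.08
position: [0.5959, -0.3722, 0.36]
tool_rot: [0.991, 0.136, 0.001, 0.003]
ft_force: [0.2, -0.1, -0.1]
grip_width: 0.0437
grip_force: 0.0
```

```bash
python3 - <<'E'
from h import *
gp()
for n in("scene","side"):
    c=snap(n);cv2.imwrite(f"pics/{n}8.png",c["pixels"])
    u,v,p=cloud(c)
    k=(p[:,2]>.02)&(p[:,2]<.055)&(np.hypot(p[:,0]-.595,p[:,1]+.37)<.04);q=p[k]
    print("lug",cv2.minAreaRect((q[:,:2]*1000).astype(np.float32)),q[:,2].max())
    k=(np.hypot(p[:,0]-.570,p[:,1]+.282)<.07);A=np.c_[p[k][:,:2],np.ones(k.sum())]
    print("floor slope deg",np.degrees(np.linalg.lstsq(A,p[k][:,2],rcond=None)[0][:2]),np.median(p[k][:,2]))
    k=(np.hypot(p[:,0]-.600,p[:,1]-.292)<.028);print("cap z",np.median(p[k][:,2]))
a=cv2.imread("pics/scene8.png")[150:320,130:530];b=cv2.imread("pics/side8.png")[150:370,190:410]
cv2.imwrite("pics/m8.png",np.vstack([cv2.resize(a,(700,298),interpolation=2),cv2.resize(b,(300,300),interpolation=2).repeat(1,0)[:, :] if 0 else np.hstack([cv2.resize(b,(350,300),interpolation=2),cv2.resize(cv2.imread("pics/side8.png")[255:360,210:345],(350,300),interpolation=2)])]))
E
```

```text
t 49.1 grasp [ 596.3 -373.1  196. ] yaw 15.6 w 43.7 gf 0.0 F [ 0.2 -0.1 -0.1]
lug ((594.2872924804688, -372.809814453125), (39.28213882446289, 9.982872009277344), 15.421940803527832) 0.052431730628448525
floor slope deg [ 54.8745121  -10.98640442] 0.34835468479608056
cap z 0.03471264119419071
lug ((589.4418334960938, -366.51953125), (41.45265197753906, 16.911649703979492), 18.038375854492188) 0.04980774247911024
floor slope deg [-8.68354109  7.32729732] 0.3584694987924709
cap z 0.03186762618020034
```

View pics/m8.png

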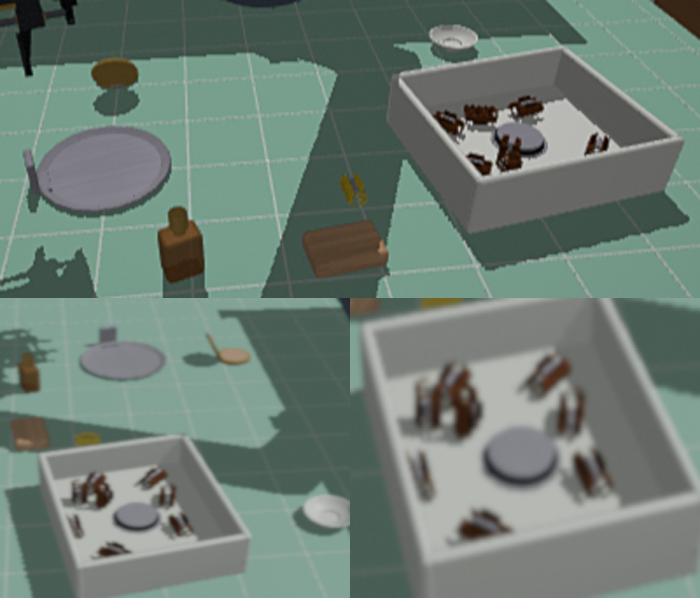

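All eight claws are in the basin: crop (430,405), (455,385), (465,410), (548,375), (572,412), (592,470), (420,475), (485,525). The tray lies flat and empty, the cap sits at about 33 mm (shut), and the bystanders have not moved.

```bash
python3 -c "
from rig import *
print(hand_in())"
```

```text
the job is handed in; nothing more can be done
None
```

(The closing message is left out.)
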